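Press a sample tub's lid home with a twin-screw press

ROBOT

A 7-joint arm with a two-finger parallel gripper is mounted at the origin on the work surface. World frame = base frame: x ahead of the robot, y to its left, z up, the work surface at z = 0. Lengths are in m, angles in degrees, forces in N, time in s.
With the tool pointing down it reaches from about 0.425 to 0.875 m from the base axis. Payload 4.7 kg.
Tool frame: the origin (TCP) lies on the mounting face of the last link; the fingertips stand 182 mm ahead of it and the grasp point (between the pads) lies 164 mm ahead of it; z points along the fingers, y is the line along which they close (so a half turn about z gives the same grasp; the last joint's range is limited). The gripper opens to 87 mm and grips with 3 to 60 N. Pads are 19 mm wide; open, the fingers measure 117 mm over their backs; the gripper's body (75 mm by 190 mm) begins 51 mm behind the grasp point.
Start: joints at [-63.707, 18.392, -4.016, 83.108, 1.295, 78.541, -3.26], TCP at [0.28, 0.587, 0.405] pointing down, gripper open.
Joint ranges: [-163.93, 163.93], [-17.29, 119.83], [-79.2, 71.16], [3.27, 140.29], [-89.18, 269.18], [5.43, 117.66], [-154.24, 154.24]. Speed limits (degrees/s): [147.25, 147.25, 180, 180, 180, 180, 180].

INTERFACE

Orientations are given as [roll, pitch, yaw] about the fixed x, y, z axes, in that order (R = Rz(yaw) Ry(pitch) Rx(roll)).
In Python, from cell import env gives the robot as it stands.
- The arm moves only by the tool servo_tool, never from a script. Its argument "plan" is a list of rows, each an object with "xyz": the shift along the tool's x, y, z in cm, a list of three; "twist": the turn, a rotation vector about the tool's x, y, z in degrees, a list of three; "jaw": the closure, from 0 (fully open) to 1 (shut). In form: [{"xyz": [x, y, z], "twist": [wx, wy, wz], "jaw": jaw}, ...]. A call has 1 to 10 rows; each row is the pose to reach, as a shift and turn from the pose commanded when the call began, along the tool's axes at that moment; what a row does not reach only later rows make up. A row lasts 1/12 s, in which the tool goes at most 41.7 mm and 7.16 degrees, less where a joint would pass 70% of its speed; a pose out of reach is approached as far as the arm can. A call with a gripper value outside its range is refused whole. The fingers move at their own pace and stop on an object; "newtons" is the grip in N (left out, the last holds). Time passes only in rows, so rows that repeat a pose let the fingers close. It gives the time, the measured TCP pose, the force, the opening and the grip force at its end, in the units of the state.
- env.get_obs(): the state, without advancing time (a new reading comes with each control period).
- env.read_camera(name): name is "scene" or "top" or "wrist"; returns a dict with "img" (480x640x3 uint8, red, green, blue), "camera_matrix" (3x3 intrinsics, pixels), "R" (3x3) and "t" (3): a world point X has camera coordinates R X + t. Camera axes: x right, y down, z forward; pixel columns grow to the right and rows downward; lengths in m; the calibration is good to about 2 mm. A picture is of the moment at which its call begins. There is no depth.
- env.sign_off(): hands the job in; it is judged then, once.
The state is a dict: "time_s": time; "qpos": joint angles; "joint_velocities": joint speeds; "effort": joint torques, N m; "tool_pos": TCP position; "tool_rot": TCP orientation; "force": force on the tool from outside, world axes, zero at the start; "wrist_torque": the same for the moment, N m; "grip_width": finger opening in m; "grasp_force": force on a finger pad.
Only numpy, scipy, OpenCV 4.12 (cv2) and the standard library are available. Lean on these libraries where they do the work, as an engineer would, in place of code of your own. Each camera call takes 0.05 s, during which the arm holds its last target. There are 200 camera calls.

TASK

Push the loosely lidded tub that stands on the press's bed back until it rests in the angled back stop, under the pad. Then wind the bar down with the two knobs, turn and turn about in small steps, so that the bar never leans more than one and a half degrees, until the pad has pressed the lid home and holds it with about 55 N; above 100 N the tub cracks. Leave the bar level, let go, and do not disturb the other things.

Things in the scene. Friction and masses are not known exactly. Their poses are not given: they have to be found in the camera images.
- press: Twin-screw lid press, fixed. Bed 205 x 370 mm, 12 mm thick. Origin on the table midway between the two upright threaded studs, 13 mm thick and up to 156 mm above the table, which stand at y = +140 and -140 mm; x points to the back stop, y to the left stud; the bed reaches 130 mm to -x, 75 mm to +x. Back stop: two upright faces 22 mm high, at 45 degrees, that centre the tub under the pad.
- seat (a point): Point on the bed's top, 12 mm above the table, straight below the pad: where the centre of the tub's underside lies when the tub rests in the back stop. Axes as the press.
- tub: Tub to close, on the bed 60 to 90 mm in front of the seat: 76 mm across, brown-red, 0.26 kg, orange lid 81 mm across, 6 mm thick. Origin: centre of its underside. With the lid home the top is 54 mm above it, but tubs vary by 2.5 mm either way and the lid starts 2 to 4 mm proud: home must be felt. The lid slides down under about 18 N, then stops hard.
- bar: Aluminium bar, 340 x 32 x 16 mm, along y, that hangs on both studs and carries the pad. Origin on the left stud, 20 mm above the bar's middle plane; axes as the press when level.
- bar_mid (a point): Centre of the bar, midway between the studs; z is up when the bar is level. At knob readings 0 it is 102 mm above the table. A round rubber pad, 52 mm across, hangs under it on a stiff spring: its underside, free, is 21 mm below this point (69 mm above the bed at readings 0). Once the lid is home, each mm that this point goes down adds about 30 N.
- knob_left (a joint): Turn of the left knob (y +140 mm) in rad, growing clockwise from above; starts at 0.45 to 0.8. Clockwise lowers the bar's left end by 6 mm per rad, the right end stays (so the middle sinks 3 mm, the bar leans 0.0214 rad). Equal readings: level bar. Takes about 0.3 N m to turn freely; each N on the pad adds 0.003 N m at each knob. Stays where it is left.
- knob_right (a joint): Turn of the right knob (y -140 mm), just like the left one, for the bar's right end.
- knob_left_grip (a point): Centre of the left knob, a hand nut on the stud just above the bar: round, black, ribbed, 50 mm across, 24 mm high, axis within 3 degrees of upright. Its frame turns with the knob. At reading 0 it is 142 mm above the table; it goes down with its end of the bar, whose top lies 32 mm below it, while the stud's end comes out on top.
- knob_right_grip (a point): Centre of the right knob, same as the left.
- tub_b: Bystander, leave alone: a closed tub, 76 mm across and 54 mm high, left of the press. Origin at the centre of its underside.
- tub_c: Bystander, leave alone: a closed tub, 54 mm high, right of the press, with another on top. Origin at the centre of its underside.
- tub_d: Bystander, leave alone: the closed tub on top of it. Origin at the centre of its underside.
- jar: Bystander, leave alone: small white-capped jar, 36 mm across and 42 mm high, on the bed's front left corner. Origin at the centre of its underside.
- spare_lid: Bystander, leave alone: spare lid, 60 mm across and 6 mm thick, on the bed's front right corner. Origin at the centre of its underside.
- spoon: Bystander, leave alone: steel spoon lying on the table to the right. Origin at the centre of its underside.
- bottle: Bystander, leave alone: bottle, 52 mm across and 130 mm high, on the table to the left. Origin at the centre of its underside.

How it is judged (in metres and radians):
On the way, in this order (a step that is already met when the one before it is completed fails the run):
1. the tub rests in the back stop under the pad (horizontal distance between tub and seat below 0.006 m and angle between tub's own z axis and vertical below 0.05 rad), for 0.2 s.
2. the pad holds the lid with 30 N or more (contact force between tub and bar above 30 N), for 0.2 s.
At the end, for the whole second after the job is handed in: The tub stands upright in the back stop (within 6 mm of the seat), the pad holds its lid down with 30 to 80 N, and the bar is level to within 0.75 degrees (all of step 1 and contact force between tub and bar between 30 and 80 N and angle between bar_mid's own z axis and vertical below 0.0131 rad); the robot touches nothing.
It fails at once if the bar leans more than 1.5 degrees (angle between bar_mid's own z axis and vertical above 0.0275 rad).
It fails at once if the pad presses the tub with more than 100 N (contact force between tub and bar above 100 N).
It fails at once if the tub tips over (angle between tub's own z axis and vertical above 0.3 rad).
It fails at once if a bystander is moved by more than 20 mm (distance of any of tub_b, tub_c, tub_d, jar, spare_lid, spoon, bottle from where it was at the start of the episode above 0.02 m).
It also fails if it takes over 72 s, if anything falls off the work surface, if the arm or the gripper's body presses on something with over 40 N, if the wrist force passes 120 N, or if a joint passes its speed limit or range.

## Working session

There is one attempt and no reset: what is moved stays moved. The work goes in short steps, Python scripts to look and compute and a tool call to move; the robot and the scene stay as the last step left them, time stands still between calls to the robot, and variables do not carry over. Pictures are saved under pics/ and viewed, at most 13 in all, crops included, and the job is handed in when it is done.

Besides the shell and the picture viewer there is one more tool, called after "Call:" by a JSON object that holds its "api" and its "payload". servo_tool: Moves the arm, as the interface text tells. Its arguments: {"type":"object","properties":{"plan":{"type":"array","items":{"type":"object","properties":{"xyz":{"type":"array","items":{"type":"number"}},"twist":{"type":"array","items":{"type":"number"}},"jaw":{"type":"number"}}}},"newtons":{"type":"number"}},"required":["plan"]}

```bash
ls; mkdir -p pics
cat > h.py <<'E'
import numpy as np, cv2
from cell import env
def shot(name,fn):
    c=env.read_camera(name); cv2.imwrite('pics/'+fn,c['img'][:,:,::-1]); np.savez('pics/'+fn+'.npz',K=c['camera_matrix'],R=c['R'],t=c['t']); return c
def ray(fn,uv,z):
    c=np.load('pics/'+fn+'.npz'); d=c['R'].T@np.linalg.solve(c['K'],[uv[0],uv[1],1]); o=-c['R'].T@c['t']
    return o+d*(z-o[2])/d[2]
def proj(fn,X):
    c=np.load('pics/'+fn+'.npz'); p=c['K']@(c['R']@np.array(X,float)+c['t']); return p[:2]/p[2]
E
python3 - <<'E'
from h import *
for n in ('top','scene'):
    c=shot(n,n+'0.png'); print(n,-c['R'].T@c['t'],c['R'][2])
print(env.get_obs())
E
```

```text
pics
top [ 3.60280329e-01 -1.52972867e-05  1.25918134e+00] [ 0.14968109  0.00704635 -0.98870922]
scene [ 0.92955975 -0.26475997  0.84832518] [-0.47838001  0.28405088 -0.83094384]
{'time_s': 0.1, 'qpos': array([-63.70705617,  18.43642285,  -4.0147339 ,  83.16817938,
         1.29404833,  78.54107339,  -3.26122693]), 'joint_velocities': array([-0.1080696 , -0.16421602,  0.0157771 , -0.27732623, -0.04612278,
        0.07236034,  0.01617904]), 'effort': array([-9.01470139e-04, -4.92573202e+01, -4.06200550e-01, -3.13397133e+01,
       -6.40566065e-02,  3.96245043e-02,  5.04177137e-05]), 'tool_pos': array([0.2796353 , 0.58657448, 0.4037499 ]), 'tool_rot': array([-1.79899501e+02,  4.78855019e-03,  1.54514487e+02]), 'force': array([0.47352052, 0.04773701, 0.48517344]), 'wrist_torque': array([ 0.03730331, -0.02450411,  0.01789837]), 'grasp_force': 0.0, 'grip_width': 0.08692938433777192}
```

View pics/top0.png

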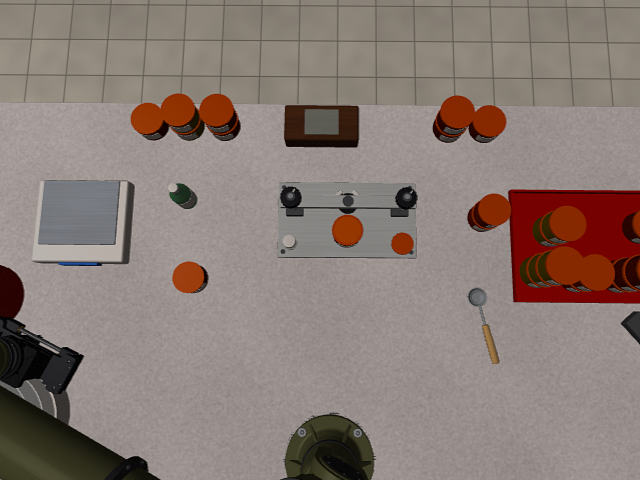

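View pics/scene0.png

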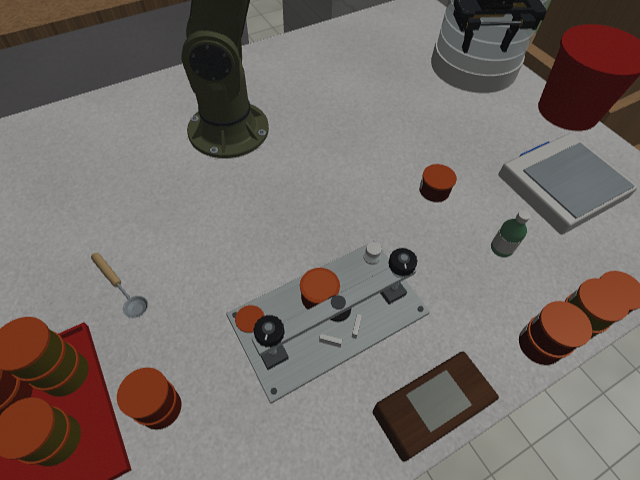

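The top view shows the press with its knobs at (290,197) and (406,197), the lid at (347,231), and the bed corners near (278,183), (415,182), (417,257) and (278,259). The jar is at (289,241) and the spare lid at (402,243). I'll take one enlarged composite for accuracy.

Run:
```python
from h import *
a=cv2.imread('pics/top0.png')[175:265,270:425]; b=cv2.imread('pics/scene0.png')[235:405,220:435]
a=cv2.resize(a,(775,450),interpolation=cv2.INTER_CUBIC); cv2.imwrite('pics/c1.png',a)
for uv in [(278,183),(415,182),(417,257),(278,259)]: print(ray('top0.png',uv,.012).round(4))
for uv in [(290,197),(406,197)]: print('knob',ray('top0.png',uv,.15).round(4))
I=cv2.imread('pics/top0.png').astype(int); m=((I[:,:,2]>180)&(I[:,:,0]<60)&(I[:,:,1]<120)).astype(np.uint8)
n,l,s,c=cv2.connectedComponentsWithStats(m)
for i in range(1,n):
    if s[i,4]>100: print(c[i].round(1),s[i],ray('top0.png',c[i],.069).round(4))
```

```text
[0.7143 0.1473 0.012 ]
[ 0.7202 -0.2251  0.012 ]
[ 0.515  -0.2268  0.012 ]
[0.5062 0.1419 0.012 ]
knob [0.6406 0.1012 0.15  ]
knob [ 0.643  -0.1779  0.15  ]
```

View pics/c1.png

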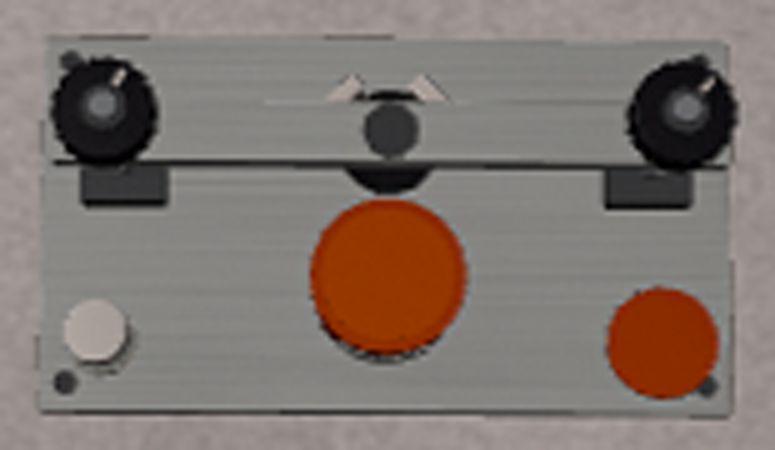

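The enlargement shows knob centres at full-image (290.8,197.0) and (406.4,197.8), the lid at (347.6,230.2), and the bed corners. Next I'll fit the press pose.

```bash
cat >> h.py <<'E'
def tool(P,rpy):
    from scipy.spatial.transform import Rotation as Ro
    return np.array(P),Ro.from_euler('xyz',rpy,degrees=True)
def plan(P,rpy):
    "shift cm and twist deg from the measured pose to TCP P, rpy"
    o=env.get_obs(); p0,r0=tool(o['tool_pos'],o['tool_rot']); p1,r1=tool(P,rpy)
    return (r0.inv().apply(p1-p0)*100).round(2),(r0.inv()*r1).as_rotvec(degrees=True).round(2)
E
python3 - <<'E'
from h import *
f='top0.png'; q=lambda u,v:(270+u/5,175+v/5)
C=np.array([ray(f,q(*p),.012) for p in [(45,37),(728,43),(733,414),(40,410)]]); print(C.round(4))
k=[ray(f,q(*p),.15) for p in [(104,110),(682,114)]]; print('knobs',np.round(k,4), np.linalg.norm(k[0]-k[1]))
print('lid',ray(f,q(388,276),.069).round(4), 'diam',np.linalg.norm(ray(f,q(310,276),.069)-ray(f,q(466,276),.069)))
d=k[0]-k[1]; print('yaw from knobs',np.degrees(np.arctan2(-d[0],d[1])), 'front/back edges',[np.degrees(np.arctan2(-(a-b)[0],(a-b)[1])) for a,b in [(C[0],C[1]),(C[3],C[2])]],'sides',[np.degrees(np.arctan2((a-b)[1],(a-b)[0])) for a,b in [(C[0],C[3]),(C[1],C[2])]])
# scene knob tops
for uv in [(403,262),(269,331)]: print('scene knob',ray('scene0.png',uv,.15).round(4))
E
```

```text
[[ 0.716   0.1446  0.012 ]
 [ 0.7157 -0.2266  0.012 ]
 [ 0.5128 -0.2257  0.012 ]
 [ 0.5115  0.1421  0.012 ]]
knobs [[ 0.6406  0.0993  0.15  ]
 [ 0.641  -0.1788  0.15  ]] 0.27812078478065677
lid [ 0.5752 -0.0406  0.069 ] diam 0.07969902997663272
yaw from knobs 0.08600988551063597 front/back edges [np.float64(-0.036449154566911696), np.float64(0.20220556502043713)] sides [np.float64(0.7235383490558853), np.float64(-0.2598173509710326)]
scene knob [0.6475 0.0948 0.15  ]
scene knob [ 0.6484 -0.1819  0.15  ]
```

Run:
```python
from h import *
print(plan([.438,-.0405,.30],[180,20,180]))
```

```text
(array([-41.28, -49.77,  10.47]), array([ -4.55, -19.69, -25.21]))
```

Call:
{"api": "servo_tool", "payload": {"plan": [{"xyz": [-41.3,-49.8,10.5],"twist": [-4.5,-19.7,-25.2],"jaw": 0.54},{"xyz": [-41.3,-49.8,10.5],"twist": [-4.5,-19.7,-25.2],"jaw": 0.54},{"xyz": [-41.3,-49.8,10.5],"twist": [-4.5,-19.7,-25.2],"jaw": 0.54},{"xyz": [-41.3,-49.8,10.5],"twist": [-4.5,-19.7,-25.2],"jaw": 0.54},{"xyz": [-41.3,-49.8,10.5],"twist": [-4.5,-19.7,-25.2],"jaw": 0.54},{"xyz": [-41.3,-49.8,10.5],"twist": [-4.5,-19.7,-25.2],"jaw": 0.54},{"xyz": [-41.3,-49.8,10.5],"twist": [-4.5,-19.7,-25.2],"jaw": 0.54},{"xyz": [-41.3,-49.8,10.5],"twist": [-4.5,-19.7,-25.2],"jaw": 0.54},{"xyz": [-41.3,-49.8,10.5],"twist": [-4.5,-19.7,-25.2],"jaw": 0.54},{"xyz": [-41.3,-49.8,10.5],"twist": [-4.5,-19.7,-25.2],"jaw": 0.54}]}}

```text
time_s: 0.93
tool_pos: [0.3803, 0.1859, 0.3374]
tool_rot: [179.9, 20.0, 180.0]
force: [1.0, -0.2, 0.0]
grip_width: 0.0405
grasp_force: 0.0
```

Run:
```python
from h import *
o=env.get_obs(); print(o['time_s'],o['tool_pos'],o['tool_rot'],o['grip_width'],plan([.438,-.0405,.25],[180,20,180]))
```

```text
0.9333 [0.38026882 0.18587579 0.33739814] [179.9372315   20.0312894  179.98057082] 0.040451130248761576 (array([ -2.44, -22.65,  10.17]), array([ 0.06,  0.03, -0.02]))
```

Call:
{"api": "servo_tool", "payload": {"plan": [{"xyz": [-2.4,-22.6,10.2],"jaw": 0.54},{"xyz": [-2.4,-22.6,10.2],"jaw": 0.54},{"xyz": [-2.4,-22.6,10.2],"jaw": 0.54},{"xyz": [-2.4,-22.6,10.2],"jaw": 0.54},{"xyz": [-2.4,-22.6,10.2],"jaw": 0.54},{"xyz": [-2.4,-22.6,10.2],"jaw": 0.54},{"xyz": [-2.4,-22.6,10.2],"jaw": 0.54},{"xyz": [-2.4,-22.6,10.2],"jaw": 0.54}]}}

```text
validation failed for argument at $.pl...
```

Run:
```python
from h import *
shot('wrist','w1.png')
o=env.get_obs(); print(o['time_s'],o['tool_pos'],o['tool_rot'],o['joint_velocities'].round(1),plan([.438,-.0405,.203],[180,20,180]))
```

```text
0.9833 [0.38170384 0.17809532 0.33560857] [-179.74253177   19.82623889  179.51995127] [ -1.5   3.   -3.3  -2.5  -0.5   2.4 -10.9] (array([ -0.97, -21.75,  14.54]), array([-0.42, -0.17, -0.45]))
```

View pics/w1.png

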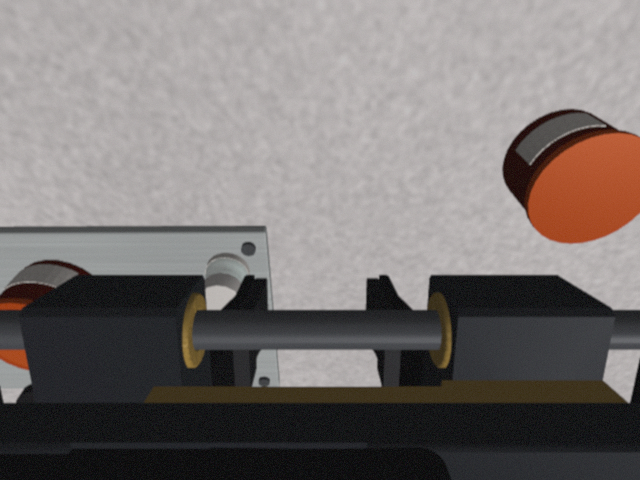

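The wrist view shows only tub_b at (590,180) and the left part of the press. It was a travel view, and nothing is wrong. The move was refused because the rows need a twist.

Call:
{"api": "servo_tool", "payload": {"plan": [{"xyz": [-2.4,-21.9,10.0],"twist": [0,0,0],"jaw": 0.54},{"xyz": [-2.4,-21.9,10.0],"twist": [0,0,0],"jaw": 0.54},{"xyz": [-2.4,-21.9,10.0],"twist": [0,0,0],"jaw": 0.54},{"xyz": [-2.4,-21.9,10.0],"twist": [0,0,0],"jaw": 0.54},{"xyz": [-2.4,-21.9,10.0],"twist": [0,0,0],"jaw": 0.54},{"xyz": [-2.4,-21.9,10.0],"twist": [0,0,0],"jaw": 0.54},{"xyz": [-2.4,-21.9,10.0],"twist": [0,0,0],"jaw": 0.54},{"xyz": [-2.4,-21.9,10.0],"twist": [0,0,0],"jaw": 0.54},{"xyz": [-2.4,-21.9,10.0],"twist": [0,0,0],"jaw": 0.54}]}}

```text
time_s: 1.73
tool_pos: [0.4372, -0.0302, 0.2521]
tool_rot: [179.9, 20.0, 180.0]
force: [-0.8, 0.6, -0.3]
grip_width: 0.0401
grasp_force: 0.0
```

Run:
```python
from h import *
o=env.get_obs(); print(o['time_s'],o['tool_pos'],o['tool_rot'],plan([.438,-.0405,.206],[180,20,180]))
```

```text
1.7333 [ 0.43717484 -0.03019768  0.25207285] [179.94334594  20.0153433  179.99297694] (array([ 1.5 , -1.03,  4.36]), array([ 0.05,  0.02, -0.01]))
```

Call:
{"api": "servo_tool", "payload": {"plan": [{"xyz": [1.5,0,4.3],"twist": [0,0,0],"jaw": 0.54},{"xyz": [1.5,0,4.3],"twist": [0,0,0],"jaw": 0.54},{"xyz": [0.0,0,4.85],"twist": [0,0,0],"jaw": 0.54},{"xyz": [-0.9,0,5.2],"twist": [0,0,0],"jaw": 0.54},{"xyz": [-1.6,0,5.45],"twist": [0,0,0],"jaw": 0.54},{"xyz": [-2.2,0,5.65],"twist": [0,0,0],"jaw": 0.54},{"xyz": [-2.8,0,5.85],"twist": [0,0,0],"jaw": 0.54},{"xyz": [-3.4,0,6.1],"twist": [0,0,0],"jaw": 0.54},{"xyz": [-4.0,0,6.3],"twist": [0,0,0],"jaw": 0.54},{"xyz": [-4.0,0,6.3],"twist": [0,0,0],"jaw": 0.54}]}}

```text
time_s: 2.57
tool_pos: [0.4974, -0.0295, 0.2073]
tool_rot: [179.9, 20.1, -179.9]
force: [-0.7, -0.5, -0.7]
grip_width: 0.0398
grasp_force: 0.1
```

Run:
```python
from h import *
o=env.get_obs(); print(o['time_s'],o['tool_pos'],o['force'],plan([.536,-.0405,.206],[180,20,180]))
shot('top','t2.png')
a=cv2.imread('pics/t2.png')[175:265,270:425]; cv2.imwrite('pics/c2.png',cv2.resize(a,(775,450),interpolation=cv2.INTER_CUBIC))
```

```text
2.5667 [ 0.49739544 -0.0294624   0.20728405] [-0.69603091 -0.4866127  -0.65444958] (array([-3.58, -1.11,  1.44]), array([0.11, 0.08, 0.09]))
```

View pics/c2.png

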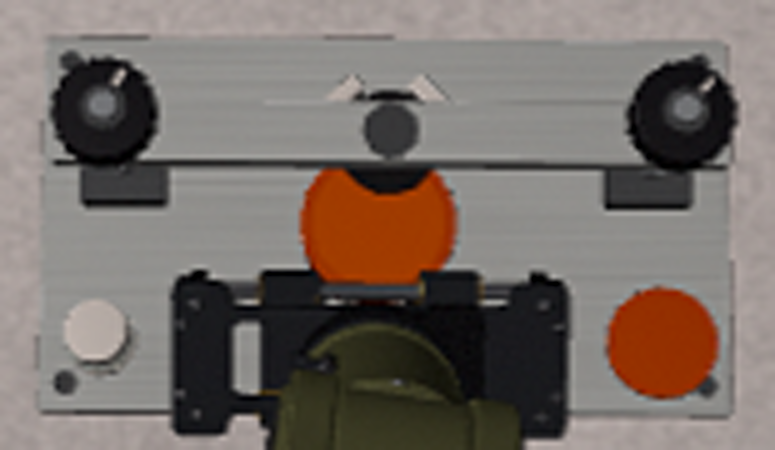

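The tub is pushed squarely but sits about 10 mm left of the press axis: the lid is at crop (379,230) and the tool is at y -0.03. I'll back off, shift right and push on.

Call:
{"api": "servo_tool", "payload": {"plan": [{"xyz": [1.9,0,-0.7],"twist": [0,0,0],"jaw": 0.54},{"xyz": [1.9,-1.2,-0.7],"twist": [0,0,0],"jaw": 0.54},{"xyz": [1.9,-1.2,-0.7],"twist": [0,0,0],"jaw": 0.54},{"xyz": [0.9,-1.2,-0.33],"twist": [0,0,0],"jaw": 0.54},{"xyz": [0.1,-1.2,-0.03],"twist": [0,0,0],"jaw": 0.54},{"xyz": [-0.5,-1.2,0.18],"twist": [0,0,0],"jaw": 0.54},{"xyz": [-1.0,-1.2,0.36],"twist": [0,0,0],"jaw": 0.54},{"xyz": [-1.5,-1.2,0.55],"twist": [0,0,0],"jaw": 0.54},{"xyz": [-2.0,-1.2,0.73],"twist": [0,0,0],"jaw": 0.54},{"xyz": [-2.4,-1.2,0.88],"twist": [0,0,0],"jaw": 0.54}]}}

```text
time_s: 3.45
tool_pos: [0.5224, -0.0427, 0.2065]
tool_rot: [179.9, 20.0, 180.0]
force: [-2.0, 0.8, 1.1]
grip_width: 0.0399
grasp_force: 1.1
```

Call:
{"api": "servo_tool", "payload": {"plan": [{"xyz": [-0.3,0,0.11],"twist": [0,0,0],"jaw": 0.54},{"xyz": [-0.6,0,0.22],"twist": [0,0,0],"jaw": 0.54},{"xyz": [-0.8,0,0.29],"twist": [0,0,0],"jaw": 0.54},{"xyz": [-0.8,0,0.29],"twist": [0,0,0],"jaw": 0.54}]}}

```text
time_s: 3.78
tool_pos: [0.5308, -0.0431, 0.2066]
tool_rot: [180.0, 20.1, 180.0]
force: [-2.0, -0.1, -0.4]
grip_width: 0.0404
grasp_force: 0.4
```

Run:
```python
from h import *
o=env.get_obs(); print(o['time_s'],o['tool_pos'],o['force'],plan([.536,-.0405,.206],[180,20,180]))
```

```text
3.7833 [ 0.5308401  -0.04311165  0.2065999 ] [-2.03412967 -0.12644553 -0.39958548] (array([-0.46,  0.26,  0.23]), array([ 0.01,  0.07, -0.04]))
```

Keep pushing in small steps until the force rises.

Call:
{"api": "servo_tool", "payload": {"plan": [{"xyz": [-0.2,0,0.07],"twist": [0,0,0],"jaw": 0.54},{"xyz": [-0.4,0,0.15],"twist": [0,0,0],"jaw": 0.54},{"xyz": [-0.4,0,0.15],"twist": [0,0,0],"jaw": 0.54}]}}

```text
time_s: 4.03
tool_pos: [0.5351, -0.043, 0.2066]
tool_rot: [180.0, 20.1, 180.0]
force: [-1.0, 0.6, -0.8]
grip_width: 0.0401
grasp_force: 0.6
```

Call:
{"api": "servo_tool", "payload": {"plan": [{"xyz": [-0.2,0,0.07],"twist": [0,0,0],"jaw": 0.54},{"xyz": [-0.2,0,0.07],"twist": [0,0,0],"jaw": 0.54}]}}

```text
time_s: 4.2
tool_pos: [0.5371, -0.0429, 0.2066]
tool_rot: [180.0, 20.1, 180.0]
force: [-1.1, 0.8, -0.2]
grip_width: 0.0401
grasp_force: 0.6
```

Call:
{"api": "servo_tool", "payload": {"plan": [{"xyz": [-0.2,0,0.07],"twist": [0,0,0],"jaw": 0.54},{"xyz": [-0.2,0,0.07],"twist": [0,0,0],"jaw": 0.54}]}}

```text
time_s: 4.37
tool_pos: [0.5386, -0.0428, 0.2063]
tool_rot: [179.9, 19.9, 180.0]
force: [-4.8, 0.7, 2.0]
grip_width: 0.04
grasp_force: 2.3
```

Call:
{"api": "servo_tool", "payload": {"plan": [{"xyz": [-0.2,0,0.07],"twist": [0,0,0],"jaw": 0.54},{"xyz": [-0.2,0,0.07],"twist": [0,0,0],"jaw": 0.54}]}}

```text
time_s: 4.53
tool_pos: [0.5399, -0.0429, 0.2059]
tool_rot: [179.9, 19.8, 180.0]
force: [-9.8, -0.3, 6.1]
grip_width: 0.0401
grasp_force: 5.4
```

Run:
```python
from h import *
o=env.get_obs(); print(o['time_s'],o['tool_pos'],o['force'])
shot('scene','s2.png'); shot('top','t3.png')
a=cv2.resize(cv2.imread('pics/t3.png')[175:265,270:425],(568,330),interpolation=cv2.INTER_CUBIC); b=cv2.resize(cv2.imread('pics/s2.png')[230:320,265:420],(568,330)) 
cv2.imwrite('pics/c3.png',cv2.resize(np.vstack([a,b])[:,:],(516,600)))
```

```text
4.5333 [ 0.53985491 -0.04285664  0.20592966] [-9.75318679 -0.28753122  6.14606253]
```

View pics/c3.png

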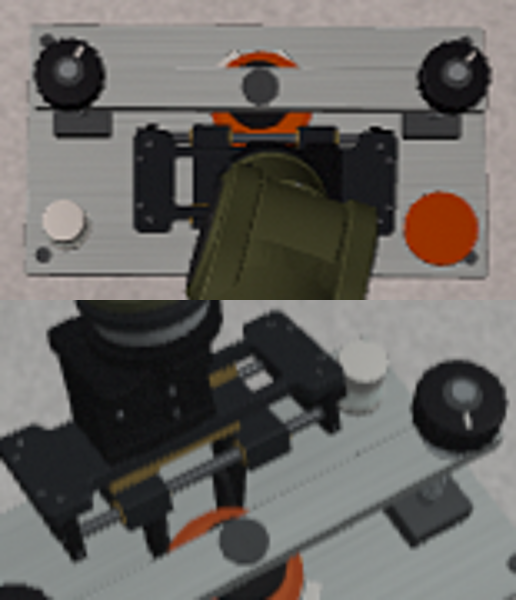

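The tub sits symmetrically in the V stop under the pad, with a firm push force of 10 N. I'll retract and go to the left knob.

Call:
{"api": "servo_tool", "payload": {"plan": [{"xyz": [2.8,0,-1.0],"twist": [0,0,0],"jaw": 0.54},{"xyz": [4.7,0,-1.7],"twist": [0,0,0],"jaw": 0.54},{"xyz": [3.3,0,-5.5],"twist": [0,0,0],"jaw": 0.2},{"xyz": [2,0,-9.2],"twist": [0,0,0],"jaw": 0.2},{"xyz": [0.6,0,-13],"twist": [0,0,0],"jaw": 0.2},{"xyz": [-1.1,0,-17.6],"twist": [0,0,0],"jaw": 0.2},{"xyz": [-1.1,0,-17.6],"twist": [0,0,0],"jaw": 0.2},{"xyz": [-1.1,0,-17.6],"twist": [0,0,0],"jaw": 0.2}]}}

```text
time_s: 5.3
tool_pos: [0.4929, -0.0433, 0.3803]
tool_rot: [179.7, 20.6, 179.9]
force: [0.3, -0.5, -0.6]
grip_width: 0.0676
grasp_force: 0.0
```

Run:
```python
from h import *
o=env.get_obs(); print(o['time_s'],o['tool_pos'],o['force'],plan([.6408,.0993,.375],[180,0,140]))
```

```text
5.3 [ 0.49289082 -0.04329966  0.38033656] [ 0.31006535 -0.50108129 -0.63981307] (array([-13.63,  14.26,   5.76]), array([ 7.42, 19.69, 39.51]))
```

Call:
{"api": "servo_tool", "payload": {"plan": [{"xyz": [-13.6,14.3,5.8],"twist": [7.4,19.7,39.5],"jaw": 0.2},{"xyz": [-13.6,14.3,5.8],"twist": [7.4,19.7,39.5],"jaw": 0.2},{"xyz": [-13.6,14.3,5.8],"twist": [7.4,19.7,39.5],"jaw": 0.2},{"xyz": [-13.6,14.3,5.8],"twist": [7.4,19.7,39.5],"jaw": 0.2},{"xyz": [-13.6,14.3,5.8],"twist": [7.4,19.7,39.5],"jaw": 0.2},{"xyz": [-13.6,14.3,5.8],"twist": [7.4,19.7,39.5],"jaw": 0.2},{"xyz": [-13.6,14.3,5.8],"twist": [7.4,19.7,39.5],"jaw": 0.2},{"xyz": [-13.6,14.3,5.8],"twist": [7.4,19.7,39.5],"jaw": 0.2},{"xyz": [-13.6,14.3,5.8],"twist": [7.4,19.7,39.5],"jaw": 0.2}]}}

```text
time_s: 6.05
tool_pos: [0.6385, 0.0979, 0.3673]
tool_rot: [-179.4, -0.3, 140.0]
force: [0.5, -0.5, 0.2]
grip_width: 0.0698
grasp_force: 0.0
```

Run:
```python
from h import *
c=shot('wrist','w2.png'); o=env.get_obs(); print(o['time_s'],o['tool_pos'],o['tool_rot'],plan([.6408,.0993,.304],[180,0,140]))
print([proj('w2.png',p).round(0) for p in ([.6408,.0993,.151],[.641,-.0405,.106])])
```

```text
6.1 [0.63831427 0.09786034 0.36803819] [-179.53529648   -0.2729254   139.96394576] (array([-0.13,  0.32,  6.4 ]), array([-0.46, -0.27, -0.03]))
[array([325., 276.]), array([161., 382.])]
```

View pics/w2.png

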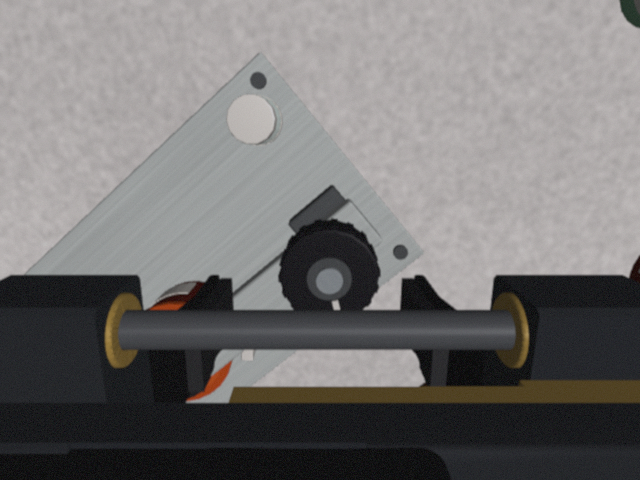

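The knob's top face is centred near (330,271), against a predicted (325,276), so the estimate is good to 2–3 mm. The knob lies well between the fingers.

Run:
```python
from h import *
p=ray('w2.png',(330,271),.151); print(p); print(plan([.6415,.0990,.304],[180,0,140]),plan([p[0],p[1],.304],[180,0,140]))
o=env.get_obs(); print(o['wrist_torque'],o['effort'][6])
```

```text
[0.64005263 0.10285908 0.151     ]
(array([-0.2 ,  0.34,  6.4 ]), array([-0.46, -0.27, -0.03])) (array([0.16, 0.55, 6.4 ]), array([-0.46, -0.27, -0.03]))
[-0.03583836 -0.01673723  0.07889736] 0.002524319716030732
```

Call:
{"api": "servo_tool", "payload": {"plan": [{"xyz": [0,0.4,2.5],"twist": [-0.4,-0.3,0],"jaw": 0.2},{"xyz": [0,0.4,5],"twist": [-0.4,-0.3,0],"jaw": 0.2},{"xyz": [0,0.4,6.3],"twist": [-0.4,-0.3,0],"jaw": 0.2},{"xyz": [0,0.4,6.3],"twist": [-0.4,-0.3,0],"jaw": 0.2},{"xyz": [0,0.4,6.3],"twist": [-0.4,-0.3,0],"jaw": 0.6},{"xyz": [0,0.4,6.3],"twist": [-0.4,-0.3,0],"jaw": 0.6},{"xyz": [0,0.4,6.3],"twist": [-0.4,-0.3,0],"jaw": 0.6},{"xyz": [0,0.4,6.3],"twist": [-0.4,-0.3,0],"jaw": 0.6},{"xyz": [0,0.4,6.3],"twist": [-0.4,-0.3,0],"jaw": 0.6}], "newtons": 40}}

```text
time_s: 6.85
tool_pos: [0.6409, 0.1019, 0.3065]
tool_rot: [-179.9, 0.0, 140.0]
force: [-3.6, -1.5, 5.9]
grip_width: 0.0493
grasp_force: 39.9
```

Run:
```python
from h import *
o=env.get_obs(); print(o)
```

```text
{'time_s': 6.85, 'qpos': array([-43.72343665,  26.18887537,  42.35257779,  91.51823661,
       -18.41468787,  69.5690414 ,  52.1915969 ]), 'joint_velocities': array([ 0.13794165,  0.07973205, -0.02540928, -0.04644764, -0.12668359,
       -0.03528193,  0.09031832]), 'effort': array([ -0.82380434, -42.5432539 ,   8.23788822, -27.51767278,
        -0.69957761,  -0.91365125,  -0.05000998]), 'tool_pos': array([0.64089872, 0.10193366, 0.30645667]), 'tool_rot': array([-1.79906356e+02,  1.59580957e-02,  1.39984822e+02]), 'force': array([-3.57605223, -1.48937685,  5.85369286]), 'wrist_torque': array([-0.45498553,  0.6335609 ,  0.04145537]), 'grasp_force': 39.935050550848246, 'grip_width': 0.049335867520863365}
```

Call:
{"api": "servo_tool", "payload": {"plan": [{"xyz": [0,0,0.06],"twist": [0,0,6],"jaw": 0.6},{"xyz": [0,0,0.12],"twist": [0,0,12],"jaw": 0.6},{"xyz": [0,0,0.19],"twist": [0,0,18],"jaw": 0.6},{"xyz": [0,0,0.25],"twist": [0,0,24],"jaw": 0.6},{"xyz": [0,0,0.31],"twist": [0,0,30],"jaw": 0.6}]}}

```text
time_s: 7.27
tool_pos: [0.6415, 0.1027, 0.3034]
tool_rot: [179.9, 0.1, 109.8]
force: [2.4, -0.3, 2.7]
grip_width: 0.0491
grasp_force: 39.9
```

```bash
cat > r.py <<'E'
from h import *
o=env.get_obs(); print(round(o['time_s'],2),o['tool_pos'].round(4),o['tool_rot'].round(2),'F',o['force'].round(1),'M',o['wrist_torque'].round(3),'e7',round(o['effort'][6],3),'j7',round(o['qpos'][6],1))
E
python3 r.py
```

```text
7.27 [0.6415 0.1027 0.3034] [1.7994e+02 8.0000e-02 1.0977e+02] F [ 2.4 -0.3  2.7] M [-0.392  0.28   0.296] e7 0.919 j7 24.5
```

Call:
{"api": "servo_tool", "payload": {"plan": [{"xyz": [0,0,0],"twist": [0,0,0],"jaw": 0.2},{"xyz": [0,0,0],"twist": [0,0,0],"jaw": 0.2},{"xyz": [0,0,0],"twist": [0,0,0],"jaw": 0.2},{"xyz": [0,0,-3],"twist": [0,0,0],"jaw": 0.2},{"xyz": [0,0,-6],"twist": [0,0,0],"jaw": 0.2},{"xyz": [0,0,-6],"twist": [0,0,0],"jaw": 0.2}]}}

```text
time_s: 7.77
tool_pos: [0.6425, 0.1024, 0.3677]
tool_rot: [179.6, 0.1, 110.1]
force: [1.4, -0.4, -0.1]
grip_width: 0.0688
grasp_force: 0.0
```

Call:
{"api": "servo_tool", "payload": {"plan": [{"xyz": [-26.5,-9.6,0],"twist": [0,0,-20],"jaw": 0.2},{"xyz": [-26.5,-9.6,0],"twist": [0,0,-20],"jaw": 0.2},{"xyz": [-26.5,-9.6,0],"twist": [0,0,-20],"jaw": 0.2},{"xyz": [-26.5,-9.6,0],"twist": [0,0,-20],"jaw": 0.2},{"xyz": [-26.5,-9.6,0],"twist": [0,0,-20],"jaw": 0.2},{"xyz": [-26.5,-9.6,0],"twist": [0,0,-20],"jaw": 0.2},{"xyz": [-26.5,-9.6,0],"twist": [0,0,-20],"jaw": 0.2},{"xyz": [-26.5,-9.6,0],"twist": [0,0,-20],"jaw": 0.2},{"xyz": [-26.5,-9.6,0],"twist": [0,0,-20],"jaw": 0.2},{"xyz": [-26.5,-9.6,0],"twist": [0,0,-20],"jaw": 0.2}]}}

```text
time_s: 8.6
tool_pos: [0.6414, -0.1786, 0.3619]
tool_rot: [-179.9, -0.1, 130.1]
force: [0.2, 0.5, -0.5]
grip_width: 0.0698
grasp_force: 0.0
```

Run:
```python
from h import *
import r
shot('wrist','w3.png'); shot('top','t4.png')
print(plan([.641,-.179,.302],[180,0,130]), proj('w3.png',[.641,-.179,.150]))
a=cv2.imread('pics/t4.png')[180:220,270:350]; b=cv2.imread('pics/w3.png')[150:390,150:550]
cv2.imwrite('pics/c4.png',np.vstack([cv2.resize(a,(600,240),interpolation=cv2.INTER_CUBIC),cv2.resize(b,(600,360))]))
```

```text
8.6 [ 0.6414 -0.1786  0.3619] [-1.7995e+02 -7.0000e-02  1.3006e+02] F [ 0.2  0.5 -0.5] M [-0.014 -0.036 -0.028] e7 0.018 j7 68.3
(array([-0.11, -0.2 ,  5.98]), array([-0.06, -0.08,  0.21])) [315.3894505  276.79921071]
```

View pics/c4.png

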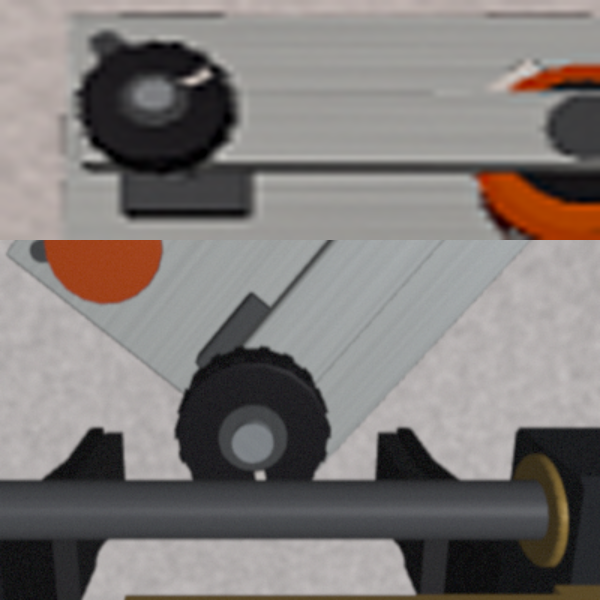

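The left mark is now at about 53° (reading ≈0.95), as expected, and the right knob is centred between the fingers. Now I'll grip the right knob and turn it 54°.

Call:
{"api": "servo_tool", "payload": {"plan": [{"xyz": [0,0,2.5],"twist": [0,0,0],"jaw": 0.2},{"xyz": [0,0,5],"twist": [0,0,0],"jaw": 0.2},{"xyz": [0,0,5.9],"twist": [0,0,0],"jaw": 0.2},{"xyz": [0,0,5.9],"twist": [0,0,0],"jaw": 0.2},{"xyz": [0,0,5.9],"twist": [0,0,0],"jaw": 0.6},{"xyz": [0,0,5.9],"twist": [0,0,0],"jaw": 0.6},{"xyz": [0,0,5.9],"twist": [0,0,0],"jaw": 0.6},{"xyz": [0,0,5.9],"twist": [0,0,0],"jaw": 0.6}]}}

```text
time_s: 9.37
tool_pos: [0.6418, -0.1791, 0.3046]
tool_rot: [180.0, 0.1, 130.0]
force: [7.3, 5.2, -1.0]
grip_width: 0.0508
grasp_force: 5.5
```

Call:
{"api": "servo_tool", "payload": {"plan": [{"xyz": [0,0,0.06],"twist": [0,0,6],"jaw": 0.6},{"xyz": [0,0,0.12],"twist": [0,0,12],"jaw": 0.6},{"xyz": [0,0,0.19],"twist": [0,0,18],"jaw": 0.6},{"xyz": [0,0,0.25],"twist": [0,0,24],"jaw": 0.6},{"xyz": [0,0,0.31],"twist": [0,0,30],"jaw": 0.6},{"xyz": [0,0,0.37],"twist": [0,0,36],"jaw": 0.6},{"xyz": [0,0,0.44],"twist": [0,0,42],"jaw": 0.6},{"xyz": [0,0,0.5],"twist": [0,0,48],"jaw": 0.6},{"xyz": [0,0,0.56],"twist": [0,0,54],"jaw": 0.6}]}}

```text
time_s: 10.12
tool_pos: [0.6431, -0.1784, 0.2991]
tool_rot: [179.7, 0.0, 75.8]
force: [5.9, -0.9, -1.5]
grip_width: 0.0491
grasp_force: 40.0
```

```bash
python3 r.py
```

```text
10.12 [ 0.6431 -0.1784  0.2991] [1.7972e+02 3.0000e-02 7.5850e+01] F [ 5.9 -0.9 -1.5] M [-0.161 -1.077  0.351] e7 0.839 j7 21.0
```

Call:
{"api": "servo_tool", "payload": {"plan": [{"xyz": [0,0,0],"twist": [0,0,0],"jaw": 0.2},{"xyz": [0,0,0],"twist": [0,0,0],"jaw": 0.2},{"xyz": [0,0,0],"twist": [0,0,0],"jaw": 0.2},{"xyz": [0,0,-3],"twist": [0,0,0],"jaw": 0.2},{"xyz": [0,0,-6],"twist": [0,0,0],"jaw": 0.2},{"xyz": [0,0,-6],"twist": [0,0,0],"jaw": 0.2}]}}

```text
time_s: 10.62
tool_pos: [0.642, -0.1807, 0.3636]
tool_rot: [179.6, 0.1, 76.0]
force: [0.7, -1.0, 0.6]
grip_width: 0.0691
grasp_force: 0.0
```

Call:
{"api": "servo_tool", "payload": {"plan": [{"xyz": [27.1,-7.1,0],"twist": [0,0,-54],"jaw": 0.2},{"xyz": [27.1,-7.1,0],"twist": [0,0,-54],"jaw": 0.2},{"xyz": [27.1,-7.1,0],"twist": [0,0,-54],"jaw": 0.2},{"xyz": [27.1,-7.1,0],"twist": [0,0,-54],"jaw": 0.2},{"xyz": [27.1,-7.1,0],"twist": [0,0,-54],"jaw": 0.2},{"xyz": [27.1,-7.1,0],"twist": [0,0,-54],"jaw": 0.2},{"xyz": [27.1,-7.1,0],"twist": [0,0,-54],"jaw": 0.2},{"xyz": [27.1,-7.1,0],"twist": [0,0,-54],"jaw": 0.2},{"xyz": [27.1,-7.1,0],"twist": [0,0,-54],"jaw": 0.2},{"xyz": [27.1,-7.1,0],"twist": [0,0,-54],"jaw": 0.2}]}}

```text
time_s: 11.45
tool_pos: [0.6378, 0.1003, 0.3575]
tool_rot: [-179.9, 0.0, 129.9]
force: [-0.4, -0.4, -0.6]
grip_width: 0.0697
grasp_force: 0.0
```

Run:
```python
from h import *
import r
shot('top','t5.png')
print(plan([.6412,.102,.302],[180,0,130]))
a=cv2.imread('pics/t5.png')[180:220,350:430]; b=cv2.imread('pics/t4.png')[180:220,350:430]; 
cv2.imwrite('pics/c5.png',np.vstack([cv2.resize(a,(600,300),interpolation=cv2.INTER_CUBIC),cv2.resize(cv2.imread('pics/top0.png')[180:220,350:430],(600,300),interpolation=cv2.INTER_CUBIC)]))
```

```text
11.45 [0.6378 0.1003 0.3575] [-1.7988e+02  1.0000e-02  1.2990e+02] F [-0.4 -0.4 -0.6] M [-0.104  0.007  0.023] e7 0.123 j7 42.9
(array([-0.  ,  0.44,  5.55]), array([-0.12,  0.02, -0.21]))
```

View pics/c5.png

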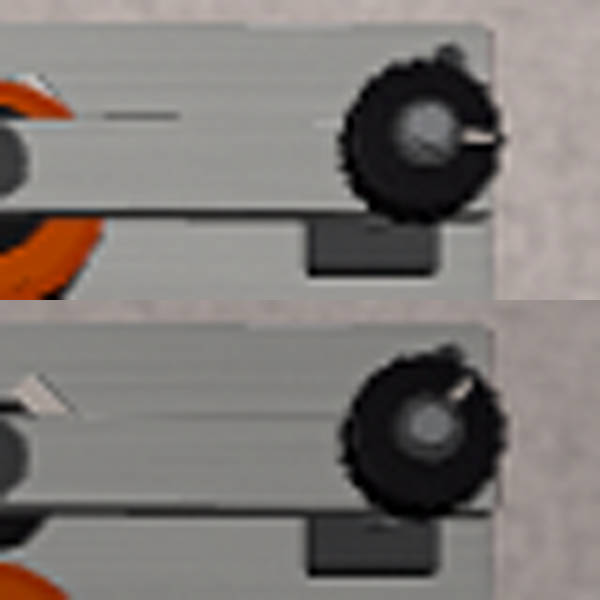

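The right mark turned from about 38° to about 89°, so R ≈ 1.57. Now the left knob, 60°.

Call:
{"api": "servo_tool", "payload": {"plan": [{"xyz": [0,0.4,2.5],"twist": [0,0,0],"jaw": 0.2},{"xyz": [0,0.4,5],"twist": [0,0,0],"jaw": 0.2},{"xyz": [0,0.4,5.5],"twist": [0,0,0],"jaw": 0.2},{"xyz": [0,0.4,5.5],"twist": [0,0,0],"jaw": 0.6},{"xyz": [0,0.4,5.5],"twist": [0,0,0],"jaw": 0.6},{"xyz": [0,0.4,5.5],"twist": [0,0,0],"jaw": 0.6},{"xyz": [0,0.4,5.5],"twist": [0,0,0],"jaw": 0.6},{"xyz": [0,0.4,5.5],"twist": [0,0,0],"jaw": 0.6},{"xyz": [0,0.4,5.5],"twist": [0,0,0],"jaw": 0.6}]}}

```text
time_s: 12.25
tool_pos: [0.6411, 0.1026, 0.3038]
tool_rot: [-179.9, 0.0, 130.0]
force: [-2.4, -2.2, 5.5]
grip_width: 0.049
grasp_force: 40.0
```

Call:
{"api": "servo_tool", "payload": {"plan": [{"xyz": [0,0,0.06],"twist": [0,0,6],"jaw": 0.6},{"xyz": [0,0,0.12],"twist": [0,0,12],"jaw": 0.6},{"xyz": [0,0,0.19],"twist": [0,0,18],"jaw": 0.6},{"xyz": [0,0,0.25],"twist": [0,0,24],"jaw": 0.6},{"xyz": [0,0,0.31],"twist": [0,0,30],"jaw": 0.6}]}}

```text
time_s: 12.67
tool_pos: [0.6418, 0.1032, 0.3007]
tool_rot: [179.9, 0.1, 99.7]
force: [1.9, -0.8, 2.7]
grip_width: 0.0487
grasp_force: 40.0
```

```bash
python3 r.py
```

```text
12.67 [0.6418 0.1032 0.3007] [1.799e+02 1.000e-01 9.974e+01] F [ 1.9 -0.8  2.7] M [-0.572  0.075  0.281] e7 0.911 j7 17.0
```

Call:
{"api": "servo_tool", "payload": {"plan": [{"xyz": [0,0,0.06],"twist": [0,0,6],"jaw": 0.6},{"xyz": [0,0,0.12],"twist": [0,0,12],"jaw": 0.6},{"xyz": [0,0,0.19],"twist": [0,0,18],"jaw": 0.6},{"xyz": [0,0,0.25],"twist": [0,0,24],"jaw": 0.6},{"xyz": [0,0,0.31],"twist": [0,0,30],"jaw": 0.6}]}}

```text
time_s: 13.08
tool_pos: [0.6425, 0.1033, 0.2976]
tool_rot: [179.7, 0.0, 69.8]
force: [6.1, -2.5, -1.1]
grip_width: 0.049
grasp_force: 40.0
```

```bash
python3 r.py
```

```text
13.08 [0.6425 0.1033 0.2976] [1.7968e+02 1.0000e-02 6.9750e+01] F [ 6.1 -2.5 -1.1] M [-0.634 -0.797  0.301] e7 0.874 j7 -9.7
```

Call:
{"api": "servo_tool", "payload": {"plan": [{"xyz": [0,0,0],"twist": [0,0,0],"jaw": 0.2},{"xyz": [0,0,0],"twist": [0,0,0],"jaw": 0.2},{"xyz": [0,0,0],"twist": [0,0,0],"jaw": 0.2},{"xyz": [0,0,-3],"twist": [0,0,0],"jaw": 0.2},{"xyz": [0,0,-6],"twist": [0,0,0],"jaw": 0.2},{"xyz": [0,0,-6],"twist": [0,0,0],"jaw": 0.2}]}}

```text
time_s: 13.58
tool_pos: [0.6424, 0.1034, 0.3617]
tool_rot: [179.7, -0.2, 70.1]
force: [0.2, -1.2, 1.5]
grip_width: 0.0692
grasp_force: 0.0
```

Call:
{"api": "servo_tool", "payload": {"plan": [{"xyz": [-26.5,9.7,0],"twist": [0,0,-54],"jaw": 0.2},{"xyz": [-26.5,9.7,0],"twist": [0,0,-54],"jaw": 0.2},{"xyz": [-26.5,9.7,0],"twist": [0,0,-54],"jaw": 0.2},{"xyz": [-26.5,9.7,0],"twist": [0,0,-54],"jaw": 0.2},{"xyz": [-26.5,9.7,0],"twist": [0,0,-54],"jaw": 0.2},{"xyz": [-26.5,9.7,0],"twist": [0,0,-54],"jaw": 0.2},{"xyz": [-26.5,9.7,0],"twist": [0,0,-54],"jaw": 0.2},{"xyz": [-26.5,9.7,0],"twist": [0,0,-54],"jaw": 0.2},{"xyz": [-26.5,9.7,0],"twist": [0,0,-54],"jaw": 0.2},{"xyz": [-26.5,9.7,0],"twist": [0,0,-54],"jaw": 0.2}]}}

```text
time_s: 14.42
tool_pos: [0.6416, -0.1782, 0.3562]
tool_rot: [-180.0, -0.1, 123.9]
force: [0.5, 1.0, 0.3]
grip_width: 0.0699
grasp_force: 0.0
```

Run:
```python
from h import *
import r
print(plan([.6415,-.1795,.299],[180,0,124]))
```

```text
14.42 [ 0.6416 -0.1782  0.3562] [-1.7997e+02 -8.0000e-02  1.2392e+02] F [0.5 1.  0.3] M [ 0.063 -0.001  0.012] e7 0.138 j7 63.2
(array([-0.11, -0.07,  5.72]), array([-0.03, -0.08, -0.08]))
```

Call:
{"api": "servo_tool", "payload": {"plan": [{"xyz": [0,-0.1,2.5],"twist": [0,0,0],"jaw": 0.2},{"xyz": [0,-0.1,5],"twist": [0,0,0],"jaw": 0.2},{"xyz": [0,-0.1,5.7],"twist": [0,0,0],"jaw": 0.2},{"xyz": [0,-0.1,5.7],"twist": [0,0,0],"jaw": 0.6},{"xyz": [0,-0.1,5.7],"twist": [0,0,0],"jaw": 0.6},{"xyz": [0,-0.1,5.7],"twist": [0,0,0],"jaw": 0.6},{"xyz": [0,-0.1,5.7],"twist": [0,0,0],"jaw": 0.6},{"xyz": [0,-0.1,5.7],"twist": [0,0,0],"jaw": 0.6},{"xyz": [0,-0.1,5.7],"twist": [0,0,0],"jaw": 0.6}]}}

```text
time_s: 15.17
tool_pos: [0.6418, -0.1785, 0.301]
tool_rot: [179.9, 0.1, 124.1]
force: [3.8, 1.9, 2.2]
grip_width: 0.0491
grasp_force: 40.0
```

Call:
{"api": "servo_tool", "payload": {"plan": [{"xyz": [0,0,0.06],"twist": [0,0,6],"jaw": 0.6},{"xyz": [0,0,0.12],"twist": [0,0,12],"jaw": 0.6},{"xyz": [0,0,0.19],"twist": [0,0,18],"jaw": 0.6},{"xyz": [0,0,0.25],"twist": [0,0,24],"jaw": 0.6},{"xyz": [0,0,0.31],"twist": [0,0,30],"jaw": 0.6}]}}

```text
time_s: 15.58
tool_pos: [0.6425, -0.1783, 0.298]
tool_rot: [179.7, 0.1, 93.9]
force: [6.5, 0.7, 0.5]
grip_width: 0.0495
grasp_force: 40.0
```

```bash
python3 r.py
```

```text
15.58 [ 0.6425 -0.1783  0.298 ] [1.7974e+02 8.0000e-02 9.3850e+01] F [6.5 0.7 0.5] M [ 0.194 -1.364  0.377] e7 0.812 j7 37.7
```

Call:
{"api": "servo_tool", "payload": {"plan": [{"xyz": [0,0,0.06],"twist": [0,0,6],"jaw": 0.6},{"xyz": [0,0,0.12],"twist": [0,0,12],"jaw": 0.6}]}}

```text
time_s: 15.75
tool_pos: [0.6428, -0.1783, 0.2968]
tool_rot: [179.7, 0.0, 81.9]
force: [6.7, 0.7, -0.7]
grip_width: 0.049
grasp_force: 40.0
```

```bash
python3 r.py
```

```text
15.75 [ 0.6428 -0.1783  0.2968] [1.7968e+02 4.0000e-02 8.1870e+01] F [ 6.7  0.7 -0.7] M [ 0.123 -1.526  0.395] e7 0.781 j7 27.0
```

Call:
{"api": "servo_tool", "payload": {"plan": [{"xyz": [0,0,0.06],"twist": [0,0,6],"jaw": 0.6},{"xyz": [0,0,0.12],"twist": [0,0,12],"jaw": 0.6}]}}

```text
time_s: 15.92
tool_pos: [0.643, -0.1784, 0.2955]
tool_rot: [179.6, -0.0, 69.9]
force: [9.7, -0.7, -0.2]
grip_width: 0.049
grasp_force: 40.0
```

```bash
python3 r.py
```

```text
15.92 [ 0.643  -0.1784  0.2955] [ 1.7963e+02 -1.0000e-02  6.9870e+01] F [ 9.7 -0.7 -0.2] M [-0.009 -1.748  0.445] e7 0.763 j7 16.3
```

Torque at the right knob is rising (0.35 → 0.445 N m), so the pad has met the lid. Next I'll check with the left knob, whose free baseline is 0.29.

Call:
{"api": "servo_tool", "payload": {"plan": [{"xyz": [0,0,0],"twist": [0,0,0],"jaw": 0.2},{"xyz": [0,0,0],"twist": [0,0,0],"jaw": 0.2},{"xyz": [0,0,0],"twist": [0,0,0],"jaw": 0.2},{"xyz": [0,0,-3],"twist": [0,0,0],"jaw": 0.2},{"xyz": [0,0,-6],"twist": [0,0,0],"jaw": 0.2},{"xyz": [0,0,-6],"twist": [0,0,0],"jaw": 0.2}]}}

```text
time_s: 16.42
tool_pos: [0.641, -0.181, 0.3595]
tool_rot: [179.7, 0.1, 70.0]
force: [0.3, -0.6, -0.1]
grip_width: 0.0691
grasp_force: 0.0
```

Call:
{"api": "servo_tool", "payload": {"plan": [{"xyz": [26.4,-9.6,0],"twist": [0,0,-54],"jaw": 0.2},{"xyz": [26.4,-9.6,0],"twist": [0,0,-54],"jaw": 0.2},{"xyz": [26.4,-9.6,0],"twist": [0,0,-54],"jaw": 0.2},{"xyz": [26.4,-9.6,0],"twist": [0,0,-54],"jaw": 0.2},{"xyz": [26.4,-9.6,0],"twist": [0,0,-54],"jaw": 0.2},{"xyz": [26.4,-9.6,0],"twist": [0,0,-54],"jaw": 0.2},{"xyz": [26.4,-9.6,0],"twist": [0,0,-54],"jaw": 0.2},{"xyz": [26.4,-9.6,0],"twist": [0,0,-54],"jaw": 0.2},{"xyz": [26.4,-9.6,0],"twist": [0,0,-54],"jaw": 0.2},{"xyz": [26.4,-9.6,0],"twist": [0,0,-54],"jaw": 0.2}]}}

```text
time_s: 17.25
tool_pos: [0.6404, 0.1007, 0.3535]
tool_rot: [-179.8, 0.0, 123.9]
force: [0.9, -0.2, 0.4]
grip_width: 0.0697
grasp_force: 0.0
```

Run:
```python
from h import *
import r
print(plan([.6412,.1022,.297],[180,0,124]))
# mark angles from top view
shot('top','t6.png'); shot('scene','s6.png')
a=cv2.imread('pics/t6.png')[180:220,350:430]; b=cv2.imread('pics/t5.png')[180:220,270:350]; s=cv2.imread('pics/s6.png')[225:345,240:440]
cv2.imwrite('pics/c6.png',np.vstack([cv2.resize(a,(480,240),interpolation=cv2.INTER_CUBIC),cv2.resize(s,(480,288),interpolation=cv2.INTER_CUBIC)]))
```

```text
17.25 [0.6404 0.1007 0.3535] [-1.7983e+02  2.0000e-02  1.2386e+02] F [ 0.9 -0.2  0.4] M [-0.071  0.038 -0.012] e7 0.118 j7 38.2
(array([0.08, 0.16, 5.65]), array([-0.17,  0.02, -0.14]))
```

View pics/c6.png

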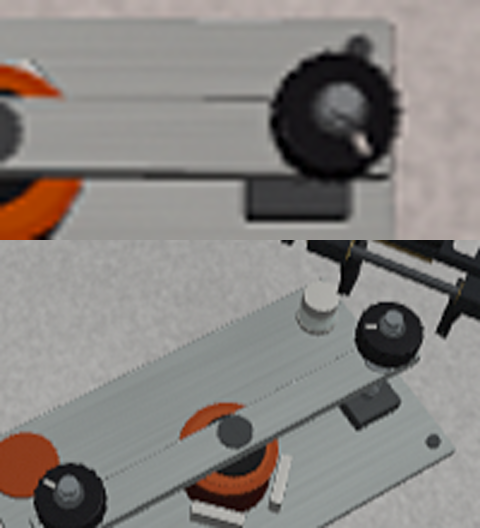

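R's mark is now at about 140° (≈2.5). The tub is still in the stop.

Call:
{"api": "servo_tool", "payload": {"plan": [{"xyz": [0,0.1,2.5],"twist": [0,0,0],"jaw": 0.2},{"xyz": [0,0.1,5],"twist": [0,0,0],"jaw": 0.2},{"xyz": [0,0.1,5.6],"twist": [0,0,0],"jaw": 0.2},{"xyz": [0,0.1,5.6],"twist": [0,0,0],"jaw": 0.6},{"xyz": [0,0.1,5.6],"twist": [0,0,0],"jaw": 0.6},{"xyz": [0,0.1,5.6],"twist": [0,0,0],"jaw": 0.6},{"xyz": [0,0.1,5.6],"twist": [0,0,0],"jaw": 0.6},{"xyz": [0,0.1,5.6],"twist": [0,0,0],"jaw": 0.6},{"xyz": [0,0.1,5.6],"twist": [0,0,0],"jaw": 0.6}]}}

```text
time_s: 18.1
tool_pos: [0.6419, 0.1017, 0.2991]
tool_rot: [-180.0, 0.1, 124.0]
force: [-2.3, -0.9, 6.1]
grip_width: 0.0491
grasp_force: 40.0
```

Call:
{"api": "servo_tool", "payload": {"plan": [{"xyz": [0,0,0.03],"twist": [0,0,3],"jaw": 0.6},{"xyz": [0,0,0.06],"twist": [0,0,6],"jaw": 0.6}]}}

```text
time_s: 18.27
tool_pos: [0.6419, 0.1018, 0.2985]
tool_rot: [-180.0, 0.1, 117.9]
force: [-1.5, -2.0, 5.2]
grip_width: 0.0494
grasp_force: 40.0
```

```bash
python3 r.py
```

```text
18.27 [0.6419 0.1018 0.2985] [-1.7999e+02  6.0000e-02  1.1790e+02] F [-1.5 -2.   5.2] M [-0.438  0.3    0.278] e7 0.367 j7 34.4
```

Call:
{"api": "servo_tool", "payload": {"plan": [{"xyz": [0,0,0.03],"twist": [0,0,3],"jaw": 0.6},{"xyz": [0,0,0.06],"twist": [0,0,6],"jaw": 0.6}]}}

```text
time_s: 18.43
tool_pos: [0.642, 0.1019, 0.2979]
tool_rot: [180.0, 0.1, 111.9]
force: [-0.8, -2.1, 5.6]
grip_width: 0.0491
grasp_force: 40.0
```

```bash
python3 r.py
```

```text
18.43 [0.642  0.1019 0.2979] [1.7999e+02 7.0000e-02 1.1189e+02] F [-0.8 -2.1  5.6] M [-0.475  0.212  0.262] e7 0.302 j7 29.0
```

Call:
{"api": "servo_tool", "payload": {"plan": [{"xyz": [0,0,0.03],"twist": [0,0,3],"jaw": 0.6},{"xyz": [0,0,0.06],"twist": [0,0,6],"jaw": 0.6}]}}

```text
time_s: 18.6
tool_pos: [0.6421, 0.102, 0.2973]
tool_rot: [180.0, 0.1, 105.9]
force: [0.1, -1.3, 4.6]
grip_width: 0.049
grasp_force: 40.0
```

```bash
python3 r.py
```

```text
18.6 [0.6421 0.102  0.2973] [1.7997e+02 8.0000e-02 1.0590e+02] F [ 0.1 -1.3  4.6] M [-0.41   0.189  0.281] e7 0.286 j7 23.6
```

Call:
{"api": "servo_tool", "payload": {"plan": [{"xyz": [0,0,0.03],"twist": [0,0,3],"jaw": 0.6},{"xyz": [0,0,0.06],"twist": [0,0,6],"jaw": 0.6}]}}

```text
time_s: 18.77
tool_pos: [0.6421, 0.102, 0.2967]
tool_rot: [179.9, 0.1, 99.9]
force: [0.3, -1.4, 5.5]
grip_width: 0.0493
grasp_force: 40.0
```

```bash
python3 r.py
```

```text
18.77 [0.6421 0.102  0.2967] [1.7994e+02 8.0000e-02 9.9910e+01] F [ 0.3 -1.4  5.5] M [-0.483  0.081  0.343] e7 0.244 j7 18.2
```

Call:
{"api": "servo_tool", "payload": {"plan": [{"xyz": [0,0,0.03],"twist": [0,0,3],"jaw": 0.6},{"xyz": [0,0,0.06],"twist": [0,0,6],"jaw": 0.6}]}}

```text
time_s: 18.93
tool_pos: [0.6422, 0.1021, 0.2961]
tool_rot: [179.9, 0.1, 93.9]
force: [-0.6, -1.6, 4.0]
grip_width: 0.0489
grasp_force: 40.0
```

```bash
python3 r.py
```

```text
18.93 [0.6422 0.1021 0.2961] [1.7992e+02 8.0000e-02 9.3920e+01] F [-0.6 -1.6  4. ] M [-0.505 -0.099  0.375] e7 0.207 j7 12.9
```

Clear contact on the left: 0.27 → 0.375. I'll continue and watch for the 18 N plateau, then the hard rise.

Call:
{"api": "servo_tool", "payload": {"plan": [{"xyz": [0,0,0.03],"twist": [0,0,3],"jaw": 0.6},{"xyz": [0,0,0.06],"twist": [0,0,6],"jaw": 0.6}]}}

```text
time_s: 19.1
tool_pos: [0.6423, 0.1021, 0.2955]
tool_rot: [179.9, 0.1, 87.9]
force: [0.5, -1.0, 2.7]
grip_width: 0.049
grasp_force: 40.0
```

```bash
python3 r.py
```

```text
19.1 [0.6423 0.1021 0.2955] [1.7989e+02 8.0000e-02 8.7930e+01] F [ 0.5 -1.   2.7] M [-0.539 -0.168  0.382] e7 0.164 j7 7.6
```

Call:
{"api": "servo_tool", "payload": {"plan": [{"xyz": [0,0,0.03],"twist": [0,0,3],"jaw": 0.6},{"xyz": [0,0,0.06],"twist": [0,0,6],"jaw": 0.6}]}}

```text
time_s: 19.27
tool_pos: [0.6424, 0.1021, 0.2948]
tool_rot: [179.9, 0.1, 81.9]
force: [0.4, -1.1, 3.4]
grip_width: 0.0491
grasp_force: 40.0
```

```bash
python3 r.py
```

```text
19.27 [0.6424 0.1021 0.2948] [1.7987e+02 8.0000e-02 8.1940e+01] F [ 0.4 -1.1  3.4] M [-0.585 -0.288  0.458] e7 0.121 j7 2.3
```

The readings are ambiguous: there may have been an earlier plateau, or a viscous part in the torque. A back-turn of this knob will show where the pad unloads, and that gives the absolute force.

Call:
{"api": "servo_tool", "payload": {"plan": [{"xyz": [0,0,-0.03],"twist": [0,0,-3],"jaw": 0.6},{"xyz": [0,0,-0.06],"twist": [0,0,-6],"jaw": 0.6}]}}

```text
time_s: 19.43
tool_pos: [0.6423, 0.1021, 0.2954]
tool_rot: [179.9, 0.1, 88.1]
force: [-0.5, -0.4, 4.7]
grip_width: 0.0492
grasp_force: 40.0
```

```bash
python3 r.py
```

```text
19.43 [0.6423 0.1021 0.2954] [1.7989e+02 8.0000e-02 8.8110e+01] F [-0.5 -0.4  4.7] M [-0.462 -0.16  -0.214] e7 -0.467 j7 7.8
```

Call:
{"api": "servo_tool", "payload": {"plan": [{"xyz": [0,0,-0.03],"twist": [0,0,-3],"jaw": 0.6},{"xyz": [0,0,-0.06],"twist": [0,0,-6],"jaw": 0.6}]}}

```text
time_s: 19.6
tool_pos: [0.6422, 0.102, 0.2961]
tool_rot: [179.9, 0.1, 94.1]
force: [-0.9, -1.0, 4.3]
grip_width: 0.0492
grasp_force: 40.0
```

```bash
python3 r.py
```

```text
19.6 [0.6422 0.102  0.2961] [1.7991e+02 6.0000e-02 9.4110e+01] F [-0.9 -1.   4.3] M [-0.353 -0.068 -0.286] e7 -0.327 j7 13.1
```

Call:
{"api": "servo_tool", "payload": {"plan": [{"xyz": [0,0,-0.03],"twist": [0,0,-3],"jaw": 0.6},{"xyz": [0,0,-0.06],"twist": [0,0,-6],"jaw": 0.6}]}}

```text
time_s: 19.77
tool_pos: [0.6421, 0.1019, 0.2967]
tool_rot: [179.9, 0.1, 100.1]
force: [-1.2, -0.9, 4.5]
grip_width: 0.0492
grasp_force: 40.0
```

```bash
python3 r.py
```

```text
19.77 [0.6421 0.1019 0.2967] [1.7994e+02 5.0000e-02 1.0010e+02] F [-1.2 -0.9  4.5] M [-0.38   0.075 -0.266] e7 -0.285 j7 18.4
```

Call:
{"api": "servo_tool", "payload": {"plan": [{"xyz": [0,0,-0.03],"twist": [0,0,-3],"jaw": 0.6},{"xyz": [0,0,-0.06],"twist": [0,0,-6],"jaw": 0.6}]}}

```text
time_s: 19.93
tool_pos: [0.6421, 0.1019, 0.2972]
tool_rot: [180.0, 0.0, 106.1]
force: [-1.3, -0.2, 4.4]
grip_width: 0.0495
grasp_force: 40.0
```

```bash
python3 r.py
```

```text
19.93 [0.6421 0.1019 0.2972] [1.7996e+02 5.0000e-02 1.0609e+02] F [-1.3 -0.2  4.4] M [-0.314  0.162 -0.27 ] e7 -0.245 j7 23.8
```

Call:
{"api": "servo_tool", "payload": {"plan": [{"xyz": [0,0,-0.03],"twist": [0,0,-3],"jaw": 0.6},{"xyz": [0,0,-0.06],"twist": [0,0,-6],"jaw": 0.6}]}}

```text
time_s: 20.1
tool_pos: [0.642, 0.1018, 0.2978]
tool_rot: [180.0, 0.0, 112.1]
force: [-0.9, -0.4, 5.7]
grip_width: 0.0489
grasp_force: 40.0
```

```bash
python3 r.py
```

```text
20.1 [0.642  0.1018 0.2978] [1.7998e+02 4.0000e-02 1.1207e+02] F [-0.9 -0.4  5.7] M [-0.319  0.296 -0.401] e7 -0.209 j7 29.1
```

Call:
{"api": "servo_tool", "payload": {"plan": [{"xyz": [0,0,-0.03],"twist": [0,0,-3],"jaw": 0.6},{"xyz": [0,0,-0.06],"twist": [0,0,-6],"jaw": 0.6}]}}

```text
time_s: 20.27
tool_pos: [0.6419, 0.1017, 0.2985]
tool_rot: [180.0, 0.0, 118.1]
force: [-0.7, -1.6, 5.3]
grip_width: 0.0494
grasp_force: 40.0
```

```bash
python3 r.py
```

```text
20.27 [0.6419 0.1017 0.2985] [1.8000e+02 4.0000e-02 1.1806e+02] F [-0.7 -1.6  5.3] M [-0.386  0.353 -0.368] e7 -0.194 j7 34.5
```

Call:
{"api": "servo_tool", "payload": {"plan": [{"xyz": [0,0,-0.03],"twist": [0,0,-3],"jaw": 0.6},{"xyz": [0,0,-0.06],"twist": [0,0,-6],"jaw": 0.6}]}}

```text
time_s: 20.43
tool_pos: [0.6419, 0.1017, 0.2991]
tool_rot: [-180.0, 0.0, 124.1]
force: [-2.5, -0.6, 5.8]
grip_width: 0.0491
grasp_force: 40.0
```

```bash
python3 r.py
```

```text
20.43 [0.6419 0.1017 0.2991] [-1.7998e+02  3.0000e-02  1.2406e+02] F [-2.5 -0.6  5.8] M [-0.376  0.503 -0.379] e7 -0.192 j7 39.9
```

The reversal data separates things cleanly. Sliding friction is a constant ≈0.305 N m, and on top of it there is an elastic load term that unloads at tool yaw ≈113° and reaches 0.16–0.21 N m at 82°. That means the lid is home, with about 50–70 N at 82°. I'll turn back up to about 84° for roughly 55 N.

Call:
{"api": "servo_tool", "payload": {"plan": [{"xyz": [0,0,0.03],"twist": [0,0,3],"jaw": 0.6},{"xyz": [0,0,0.06],"twist": [0,0,6],"jaw": 0.6},{"xyz": [0,0,0.09],"twist": [0,0,9],"jaw": 0.6},{"xyz": [0,0,0.13],"twist": [0,0,12],"jaw": 0.6},{"xyz": [0,0,0.16],"twist": [0,0,15],"jaw": 0.6},{"xyz": [0,0,0.19],"twist": [0,0,18],"jaw": 0.6}]}}

```text
time_s: 20.93
tool_pos: [0.6421, 0.102, 0.2973]
tool_rot: [180.0, 0.1, 105.9]
force: [-0.9, -0.7, 6.0]
grip_width: 0.0491
grasp_force: 40.0
```

```bash
python3 r.py
```

```text
20.93 [0.6421 0.102  0.2973] [1.7997e+02 7.0000e-02 1.0589e+02] F [-0.9 -0.7  6. ] M [-0.398  0.254  0.345] e7 0.297 j7 23.6
```

Call:
{"api": "servo_tool", "payload": {"plan": [{"xyz": [0,0,0.03],"twist": [0,0,3],"jaw": 0.6},{"xyz": [0,0,0.06],"twist": [0,0,6],"jaw": 0.6},{"xyz": [0,0,0.09],"twist": [0,0,9],"jaw": 0.6},{"xyz": [0,0,0.13],"twist": [0,0,12],"jaw": 0.6},{"xyz": [0,0,0.16],"twist": [0,0,15],"jaw": 0.6},{"xyz": [0,0,0.19],"twist": [0,0,18],"jaw": 0.6}]}}

```text
time_s: 21.43
tool_pos: [0.6423, 0.1021, 0.2955]
tool_rot: [179.9, 0.1, 87.9]
force: [-0.1, -1.8, 4.7]
grip_width: 0.0497
grasp_force: 40.0
```

```bash
python3 r.py
```

```text
21.43 [0.6423 0.1021 0.2955] [1.7989e+02 7.0000e-02 8.7930e+01] F [-0.1 -1.8  4.7] M [-0.542 -0.061  0.382] e7 0.173 j7 7.6
```

Call:
{"api": "servo_tool", "payload": {"plan": [{"xyz": [0,0,0.02],"twist": [0,0,2],"jaw": 0.6},{"xyz": [0,0,0.04],"twist": [0,0,4],"jaw": 0.6},{"xyz": [0,0,0.04],"twist": [0,0,4],"jaw": 0.6},{"xyz": [0,0,0.04],"twist": [0,0,4],"jaw": 0.6}]}}

```text
time_s: 21.77
tool_pos: [0.6423, 0.1021, 0.295]
tool_rot: [179.9, 0.1, 84.0]
force: [-0.8, -1.0, 5.7]
grip_width: 0.0492
grasp_force: 40.0
```

```bash
python3 r.py
```

```text
21.77 [0.6423 0.1021 0.295 ] [1.7988e+02 6.0000e-02 8.4010e+01] F [-0.8 -1.   5.7] M [-0.486 -0.187  0.024] e7 -0.017 j7 4.1
```

Everything is consistent with the lid being home and about 55 N on the pad. I'll release, lift clear and check the levels.

Call:
{"api": "servo_tool", "payload": {"plan": [{"xyz": [0,0,0],"twist": [0,0,0],"jaw": 0.2},{"xyz": [0,0,0],"twist": [0,0,0],"jaw": 0.2},{"xyz": [0,0,0],"twist": [0,0,0],"jaw": 0.2},{"xyz": [0,0,-3],"twist": [0,0,0],"jaw": 0.2},{"xyz": [0,0,-7],"twist": [0,0,0],"jaw": 0.2},{"xyz": [0,0,-11],"twist": [0,0,0],"jaw": 0.2},{"xyz": [-5,-20,-14],"twist": [0,0,0],"jaw": 0.2},{"xyz": [-5,-20,-14],"twist": [0,0,0],"jaw": 0.2},{"xyz": [-5,-20,-14],"twist": [0,0,0],"jaw": 0.2},{"xyz": [-5,-20,-14],"twist": [0,0,0],"jaw": 0.2}]}}

```text
time_s: 22.6
tool_pos: [0.5012, 0.083, 0.4256]
tool_rot: [-179.6, 0.2, 83.8]
force: [-0.6, 0.0, 1.4]
grip_width: 0.0695
grasp_force: 0.0
```

Call:
{"api": "servo_tool", "payload": {"plan": [{"xyz": [0,-4,0],"twist": [0,0,0],"jaw": 0.2},{"xyz": [0,-4,0],"twist": [0,0,0],"jaw": 0.2},{"xyz": [0,-4,0],"twist": [0,0,0],"jaw": 0.2}]}}

```text
time_s: 22.85
tool_pos: [0.4608, 0.088, 0.4274]
tool_rot: [-179.6, -0.4, 84.1]
force: [-0.2, 1.0, 0.7]
grip_width: 0.0697
grasp_force: 0.0
```

```bash
python3 r.py
python3 - <<'E'
from h import *
shot('top','t7.png'); shot('scene','s7.png')
T=cv2.imread('pics/t7.png'); S=cv2.imread('pics/s7.png')
a=np.hstack([cv2.resize(T[178:218,x:x+40],(300,300),interpolation=cv2.INTER_CUBIC) for x in (270,386)])
cv2.imwrite('pics/c7.png',np.vstack([a,cv2.resize(S[235:335,240:440],(600,300),interpolation=cv2.INTER_CUBIC)]))
E
```

```text
22.85 [0.4608 0.088  0.4274] [-179.56   -0.37   84.13] F [-0.2  1.   0.7] M [-0.039  0.051 -0.006] e7 -0.528 j7 -30.2
```

View pics/c7.png

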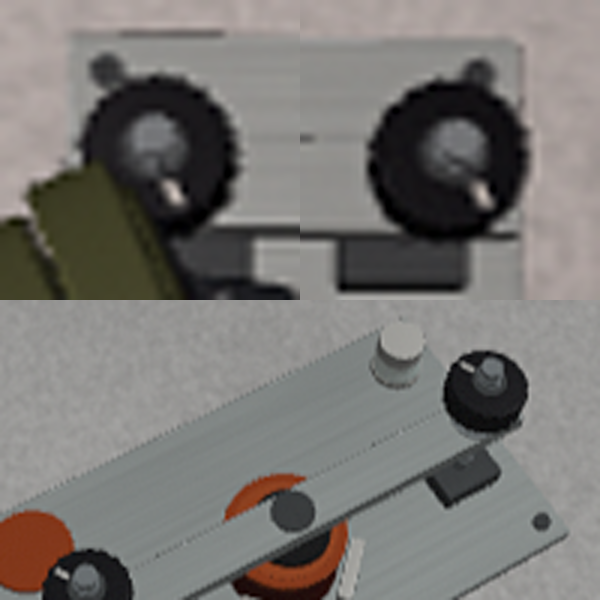

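The marks read L ≈ 2.7 and R ≈ 2.4, a lean of about 0.006 rad, inside the 0.013 limit. The tub is in the stop, the bystanders are untouched and the gripper is clear.

```bash
python3 -c "
from cell import env
print(env.sign_off())"
```

```text
the job is handed in; nothing more can be done
None
```

I handed the job in at about 23 s; no verdict came back. By my estimates, not direct measurements, the tub is in the back stop with its lid pressed home at about 55 N (45–67 N, from knob torque), the bar leans about 0.4° (knob marks), and the gripper is clear.

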